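Match the seal time to the cooling time on the pouch sealer

ROBOT

A 6-joint arm with a two-finger parallel gripper is mounted at the origin on the work surface. World frame = base frame: x ahead of the robot, y to its left, z up, the work surface at z = 0. Lengths are in mm, angles in rad, forces in N, time in s.
With the tool pointing down it reaches from about 300 to 1000 mm from the base axis. Payload 5.1 kg.
Tool frame: the origin (TCP) lies at the very end of the fingers, on their centre line; the grasp point (between the pads) lies ctrl.grip_depth behind it (ctrl.grip_depth is the distance from the TCP to the grasp point, in mm); z points along the fingers, y is the direction in which the jaws open and shut (so a half turn about z gives the same grasp; the last joint's range is limited). The gripper opens to 95 mm and grips with 3 to 60 N. Pads are 20 mm wide; open, the fingers measure 119 mm over their backs; the gripper's body (75 mm by 180 mm) begins 59 mm behind the grasp point.
Start: joints at [1.085, 0.124, 1.65, -0, 1.367, -0.083], TCP at [254.816, 597.958, 214.656] pointing down, gripper open.
Joint ranges: [-2.61, 2.61], [-1.02, 2.33], [0.03, 2.71], [-1.35, 4.49], [0.32, 2.68], [-2.91, 2.91]. Speed limits (rad/s): [2.57, 2.57, 3.14, 3.14, 3.14, 3.14].

INTERFACE

Orientations are given as a unit quaternion [x, y, z, w].
In Python, from workcell import telemetry, imaging, workorder, ctrl gives the robot as it stands.
- The arm moves only by the shell command python3 -m inch 'ROWS' [FORCE]. ROWS is text: rows parted by semicolons, each of 7 numbers parted by spaces: the opening, from 0 (shut) to 1 (fully open), then the shift along the tool's x, y, z in units of 200 mm (1.0 is 200 mm), then the turn, a rotation vector about the tool's x, y, z in units of 0.5 rad (1.0 is 0.5 rad). A call has 1 to 12 rows; each row is the pose to reach, as a shift and turn from the pose commanded when the call began, along the tool's axes at that moment; what a row does not reach only later rows make up. A row lasts 1/10 s, in which the tool goes at most 50 mm and 8.59 degrees, less where a joint would pass 70% of its speed; a pose out of reach is approached as far as the arm can. A call with a number of a shift or a turn outside -1 to 1 is refused whole. A call with a gripper value outside its range is refused whole. The fingers move at their own pace and stop on an object; FORCE is the grip in N (left out, the last holds). Time passes only in rows, so rows that repeat a pose let the fingers close. It gives the time, the measured TCP pose, the force and the opening at its end, in the units of the state.
- telemetry.get_state(): the state, without advancing time (a new reading comes with each control period).
- imaging.camera(name): name is "scene" or "top" or "wrist"; returns a dict with "color" (400x640x3 uint8, red, green, blue), "camera_matrix" (3x3 intrinsics, pixels), "rvec" (rotation vector, rad) and "tvec" (3), from world to camera coordinates, as OpenCV has them; the wrist camera has in their place "T_tool_cam" (4x4, takes a point from camera to tool coordinates, whose origin is the TCP and whose axes are the flange's). Camera axes: x right, y down, z forward; pixel columns grow to the right and rows downward; lengths in mm; the calibration is good to about 2 mm. The wrist camera is an equidistant fisheye: a pixel r from the principal point sees the ray r / f radians off the axis. A picture is of the moment at which its call begins: read the wrist's pose just before it. There is no depth.
- workorder.close_job(): hands the job in, once; it reports no verdict.
The state is a dict: "time_s": time; "joint_pos": joint angles; "joint_vel": joint speeds; "joint_efforts": joint torques, N m; "eef_pos": TCP position; "orientation": TCP orientation; "wrist_force": force on the tool from outside, world axes, zero at the start; "wrist_torque": the same for the moment, N m; "gripper_width": finger opening in mm.
Only numpy, scipy, OpenCV 4.12 (cv2) and the standard library are available. Lean on these libraries where they do the work, as an engineer would, in place of code of your own. Each camera call takes 0.05 s, during which the arm holds its last target.

TASK

The sealer's dial has two nested controls: bring the outer ring (sealing time) round to the same setting as the inner knob (cooling time), so that the two pointers line up as nearly as the ring's clicks allow. The ring turns only while it is pushed right in against its spring to the stop; push and turn it with a gentle hand, never forcing its lock or jamming it on its stop, and let it spring back up locked. Leave the inner knob exactly as it is set and do not disturb the other things on the bench.

Things in the scene. Friction and masses are not known exactly. Their poses are not given: they have to be found in the camera images.
- sealer: white table-top pouch sealer, fixed, case 75 mm high. Origin on the bench right below the dial axis; x away from the operator, y to the operator's left. Case from x -90 to +180 mm, y -310 to +100 mm; its flat top is the panel. Jaw bar across it at x 110 to 172 mm, 58 mm above the panel; rocker switch (8 mm high) at y -112, pilot lamps at y -150 to -175 mm
- dial_axis (a point): the point on the dial's vertical axis at the height of the panel
- outer_ring: black outer ring of the dial: a skirt 72 mm across, 4 mm thick, and above it a knurled grip 48 mm across, 22 mm tall. With the ring up the skirt's top is 14 mm and the grip's top 36 mm above the panel; nothing but the inner knob lies within 65 mm of the axis. Origin on the axis at panel height when up, sinking with the ring; z up, x along its white pointer line
- ring_pointer (a point): outer end of the ring's pointer line, on top of the skirt, 33 mm from the axis and 14 mm above the panel when the ring is up
- inner_pointer (a point): tip of the inner knob's white pointer line, 15 mm from the dial axis, 50 mm above the panel; its x axis points outward along that line. The black inner knob stands out of the ring's middle: 30 mm across, from 37 to 50 mm above the panel, with a pointer bar 7 mm wide across its top, up to 56 mm. It turns very easily and does not sink with the ring
- seal_time (a joint): angle of the outer ring (rad), clockwise seen from above positive; 0 when its pointer points along the sealer's x; can be turned from -1.9 to 1.9. It has a click at every whole multiple of 15 degrees (0.262 rad), counted from 0, with 2 degrees of play each way; let go between two clicks, it usually slips into the nearest by itself
- cool_time (a joint): angle of the inner knob (rad), same zero and sense as seal_time: the pointers line up when both are equal
- seal_press (a joint): how far the ring is pushed in (m), 0 when up and locked. It is free to turn only when pushed in to within 0.5 mm of its stop; how deep the stop lies differs from machine to machine, 3.5 to 9 mm. A spring resists: 4 N to start, then 0.6 N more per mm. The stop and the lock bear at most 10 N on top of that, so a steady push of 11 to 13 N in all is right at any depth; a ring not fully in must not be twisted hard
- marker_top: black marker pen, 140 x 12 mm, lying on the right part of the sealer's panel; leave it
- tape_roll: roll of tape, 88 mm across, 24 mm high, lying on the right part of the sealer's panel; leave it
- marker_table: black marker pen, 140 x 12 mm, on the bench; leave it
- case_stack_a: stack of six flat plastic cases, 128 x 145 x 63 mm, on the bench; leave it
- case_stack_b: stack of three flat plastic cases, 128 x 145 x 32 mm, on the bench; leave it
- packet_box: open cardboard box of packets, 160 x 110 x 100 mm, on the bench; leave it

How it is judged (in metres and radians):
On the way:
1. the outer ring is pushed in (value of joint seal_press above 0.003 m), for 0.2 s.
At the end, for the whole second after the job is handed in: the ring's pointer lines up with the inner knob's pointer within 6 mm at the skirt's edge (about 10 degrees: the nearest click), the ring is up and locked (pushed in less than 1.5 mm), and the inner knob still points where it did at the start (within 1.5 mm at its tip, 6 degrees) (x of ring_pointer in the frame of inner_pointer above 0.015 m and y of ring_pointer in the frame of inner_pointer between -0.006 and 0.006 m and value of joint seal_press below 0.0015 m and distance of inner_pointer from where it was at the start of the episode below 0.0015 m); the robot touches nothing.
It fails at once if the ring is jammed on its stop or forced against its lock (more than 10 N between ring and sealer) (contact force between outer_ring and sealer above 10 N).
It fails at once if the inner knob is turned (its pointer's tip moves more than 1.5 mm) (distance of inner_pointer from where it was at the start of the episode above 0.0015 m).
It fails at once if a bystander is disturbed (moved more than 20 mm) (distance of any of marker_top, tape_roll, marker_table, case_stack_a, case_stack_b, packet_box from where it was at the start of the episode above 0.02 m).
It also fails if it takes over 48 s, if anything falls off the work surface, if the arm or the gripper's body presses on something with over 40 N, if the wrist force passes 120 N, or if a joint passes its speed limit or range.

## Working session

There is one attempt and no reset: what is moved stays moved. The work goes in short steps, Python scripts to look and compute and a shell command to move; the robot and the scene stay as the last step left them, time stands still between calls to the robot, and variables do not carry over. Pictures are saved under pics/ and viewed, and the job is handed in when it is done.

```bash
ls; mkdir -p pics
python3 - <<'E'
from workcell import telemetry, imaging, workorder, ctrl
import cv2
print(telemetry.get_state(), ctrl.grip_depth)
for n in ["scene","top","wrist"]:
    c=imaging.camera(n); cv2.imwrite(f"pics/{n}0.png",c["color"][:,:,::-1])
    print(n,{k:v for k,v in c.items() if k!="color"})
E
```

```text
pics
{'time_s': 0.0, 'joint_pos': array([ 1.08542193e+00,  1.24479164e-01,  1.65167449e+00, -6.56276720e-06,
        1.36748555e+00, -8.25913242e-02]), 'joint_vel': array([ 0.00052423, -0.00063129, -0.00071259,  0.00060965,  0.00088867,
        0.00160949]), 'joint_efforts': array([-4.48538203e-04, -4.17579138e+01, -3.59941542e+01,  7.74396979e-02,
        4.90274595e-02, -1.31061302e-04]), 'eef_pos': array([254.51010499, 597.40357652, 213.40354638]), 'orientation': array([ 2.00032181e-01,  9.79788793e-01, -9.83191322e-04, -2.83618332e-04]), 'wrist_force': array([-0.50911395, -0.03475423, -0.0915072 ]), 'wrist_torque': array([-0.02194699, -0.04600902,  0.00482881]), 'gripper_width': 95.13648088949591} 18.8
scene {'camera_matrix': array([[451.09961577,   0.        , 320.33987015],
       [  0.        , 451.09961577, 208.22191174],
       [  0.        ,   0.        ,   1.        ]]), 'rvec': array([ 1.64105045,  1.97532224, -0.77289149]), 'tvec': array([ 141.75701765, -250.12237031, 1549.72947107])}
top {'camera_matrix': array([[397.55664524,   0.        , 320.92301573],
       [  0.        , 397.55664524, 195.7513028 ],
       [  0.        ,   0.        ,   1.        ]]), 'rvec': array([ 2.12494534, -2.17489064,  0.08778734]), 'tvec': array([ -11.51014618,  468.55321517, 1227.25227634])}
wrist {'camera_matrix': array([[309.70691629,   0.        , 321.50332407],
       [  0.        , 309.70691629, 197.49153952],
       [  0.        ,   0.        ,   1.        ]]), 'T_tool_cam': array([[ 1.75519020e-04, -9.70234945e-01, -2.42165481e-01,
         6.80244848e+01],
       [ 9.99999269e-01,  4.59998686e-04, -1.11819367e-03,
        -1.02993783e+00],
       [ 1.19630638e-03, -2.42165108e-01,  9.70234317e-01,
        -1.70938452e+02],
       [ 0.00000000e+00,  0.00000000e+00,  0.00000000e+00,
         1.00000000e+00]])}
```

View pics/scene0.png

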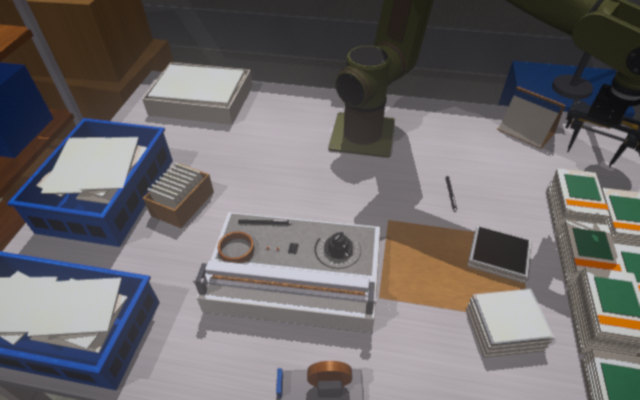

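View pics/top0.png

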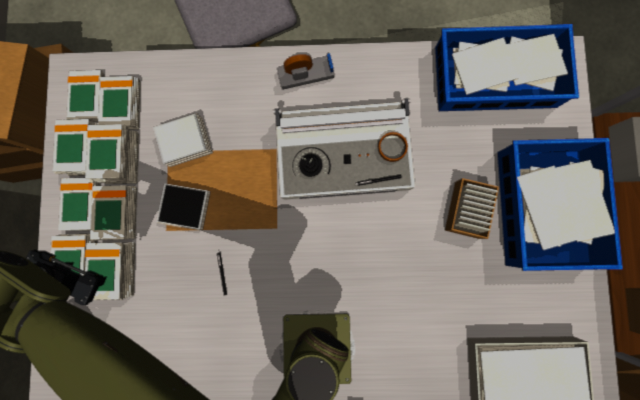

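View pics/wrist0.png

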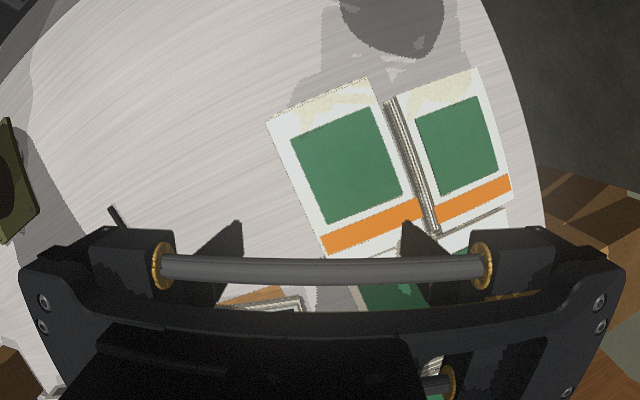

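```bash
cat > h.py <<'E'
import numpy as np, cv2
from scipy.spatial.transform import Rotation as R
from workcell import telemetry, imaging, ctrl
def ray(c,px,st=None):
    K=c["camera_matrix"]; u=(np.array(px,float)-[K[0,2],K[1,2]])/K[0,0]
    if "rvec" in c:
        M=R.from_rotvec(c["rvec"]).as_matrix(); o=-M.T@c["tvec"]; d=M.T@np.array([u[0],u[1],1])
    else:
        r=np.hypot(*u); d=np.array([*(u/r*np.sin(r)),np.cos(r)]) if r>1e-9 else np.array([0,0,1.])
        T=c["T_tool_cam"]; Q=R.from_quat(st["orientation"]).as_matrix()
        o=Q@T[:3,3]+st["eef_pos"]; d=Q@T[:3,:3]@d
    return o,d
def atz(c,px,z,st=None):
    o,d=ray(c,px,st); return o+d*(z-o[2])/d[2]
def proj(c,p,st=None):
    p=np.asarray(p,float); K=c["camera_matrix"]
    if "rvec" in c: q=R.from_rotvec(c["rvec"]).as_matrix()@p+c["tvec"]; return K[:2,:2]@(q[:2]/q[2])+K[:2,2]
    T=c["T_tool_cam"]; Q=R.from_quat(st["orientation"]).as_matrix()
    q=T[:3,:3].T@(Q.T@(p-st["eef_pos"])-T[:3,3]); h=np.hypot(q[0],q[1]); return K[0,0]*np.arctan2(h,q[2])*q[:2]/h+K[:2,2]
def rows(target,yaw_x=None):
    """shift in move units from measured pose to target TCP"""
    s=telemetry.get_state(); Q=R.from_quat(s["orientation"]).as_matrix()
    return Q.T@(np.array(target)-s["eef_pos"])/200
E
python3 - <<'E'
from h import *
c=imaging.camera("top")
for n,p,z in [("dial",(312,162),110),("panel corner FL",(281,196),75),("FR",(414,187),75)]: print(n,atz(c,p,z))
im=c["color"][110:210,260:430,::-1]; cv2.imwrite("pics/tz.png",cv2.resize(im,None,fx=4.7,fy=4.7,interpolation=cv2.INTER_CUBIC))
c=imaging.camera("scene"); 
for p,z in [((338,246),120)]: print(atz(c,p,z))
im=c["color"][190:330,190:400,::-1]; cv2.imwrite("pics/sz.png",cv2.resize(im,None,fx=3.8,fy=3.8,interpolation=cv2.INTER_CUBIC))
s=telemetry.get_state();print(R.from_quat(s["orientation"]).as_matrix())
E
```

```text
dial [ 5.60190504e+02 -4.64220251e-01  1.10000000e+02]
panel corner FL [464.91502264  97.48076238  75.        ]
FR [ 482.16995664 -304.84613693   75.        ]
[578.00033689   9.11149057 120.        ]
[[-9.19979110e-01  3.91967140e-01 -4.45634000e-04]
 [ 3.91967384e-01  9.19978737e-01 -8.32722599e-04]
 [ 8.35739088e-05 -9.40761389e-04 -9.99999554e-01]]
```

View pics/tz.png

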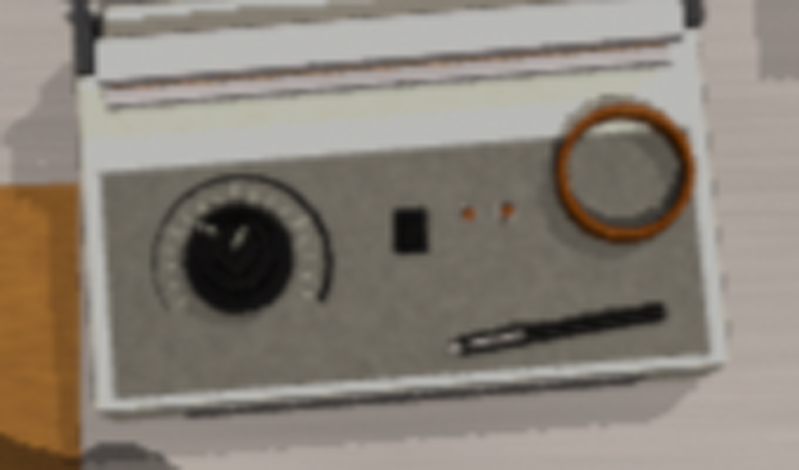

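View pics/sz.png

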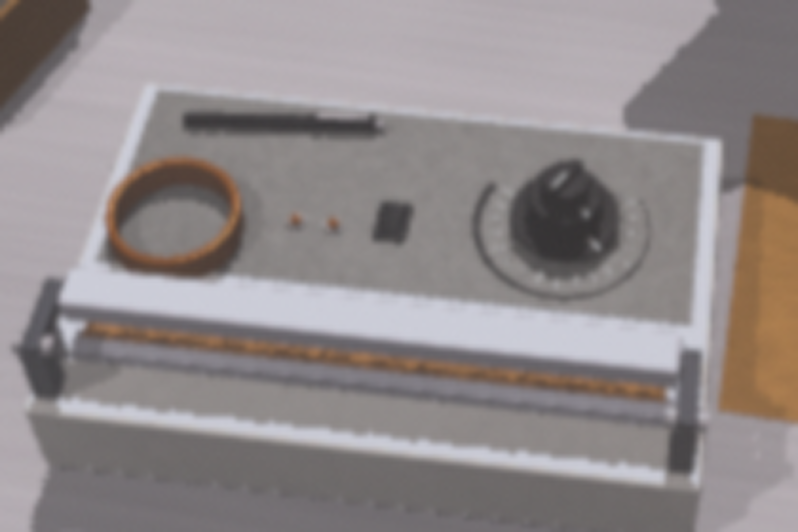

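```bash
python3 -m inch '1 -.93 -.72 -.05 0 0 0;1 -.93 -.72 -.05 0 0 0;1 -.93 -.72 -.05 0 0 0;1 -.93 -.72 -.05 0 0 0;1 -.93 -.72 -.05 0 0 0;1 -.93 -.72 -.05 0 0 0'; python3 -m inch '1 -.93 -.72 -.05 0 0 0;1 -.93 -.72 -.05 0 0 0;1 -.93 -.72 -.05 0 0 0;1 -.93 -.72 -.05 0 0 0;1 -.93 -.72 -.05 0 0 0;1 -.93 -.72 -.05 0 0 0';python3 -m inch '1 -.93 -.72 -.05 0 0 0;1 -.93 -.72 -.05 0 0 0;1 -.93 -.72 -.05 0 0 0;1 -.93 -.72 -.05 0 0 0;1 -.93 -.72 -.05 0 0 0;1 -.93 -.72 -.05 0 0 0;1 -.93 -.72 -.05 0 0 0;1 -.93 -.72 -.05 0 0 0'
cat > look.py <<'E'
import sys
from h import *
n=sys.argv[1]
s=telemetry.get_state(); c=imaging.camera("wrist")
cv2.imwrite(f"pics/{n}.png",c["color"][:,:,::-1])
import pickle; pickle.dump((s,c),open(f"{n}.pkl","wb"))
print(s["time_s"],s["eef_pos"],s["wrist_force"],s["joint_pos"])
E
python3 look.py w1
```

```text
time_s: 0.85
eef_pos: [371.3, 389.7, 225.0]
orientation: [0.202, 0.979, -0.0, 0.001]
wrist_force: [-1.2, 0.3, -0.1]
gripper_width: 94.9
time_s: 1.45
eef_pos: [485.8, 184.9, 234.9]
orientation: [0.202, 0.979, -0.0, 0.0]
wrist_force: [-0.5, 0.5, -0.1]
gripper_width: 94.9
time_s: 2.25
eef_pos: [598.4, -16.3, 244.3]
orientation: [0.199, 0.98, 0.0, -0.0]
wrist_force: [-0.0, 0.7, 0.0]
gripper_width: 95.3
2.25 [598.39812857 -16.27075783 244.3439489 ] [-0.0496542   0.70276354  0.01431239] [-1.17162161e-01 -4.85143733e-03  1.73489337e+00  6.58974831e-04
  1.41232628e+00 -1.28715606e+00]
```

View pics/w1.png

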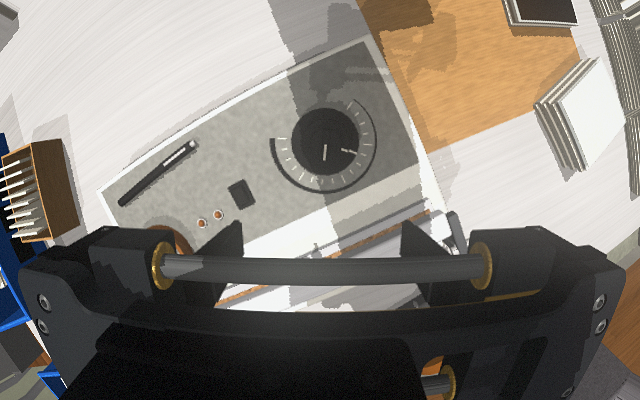

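```bash
cat > zoom.py <<'E'
import sys,pickle
from h import *
n=sys.argv[1]; x0,y0,x1,y1=map(int,sys.argv[2:6]); f=float(sys.argv[6])
s,c=pickle.load(open(n+".pkl","rb"))
im=c["color"][y0:y1,x0:x1,::-1].astype(float)
im=255*(im/255)**0.5
cv2.imwrite(f"pics/{n}z.png",cv2.resize(im.astype(np.uint8),None,fx=f,fy=f,interpolation=cv2.INTER_CUBIC))
E
python3 zoom.py w1 260 85 400 205 5
```

```text
(no output)
```

View pics/w1z.png

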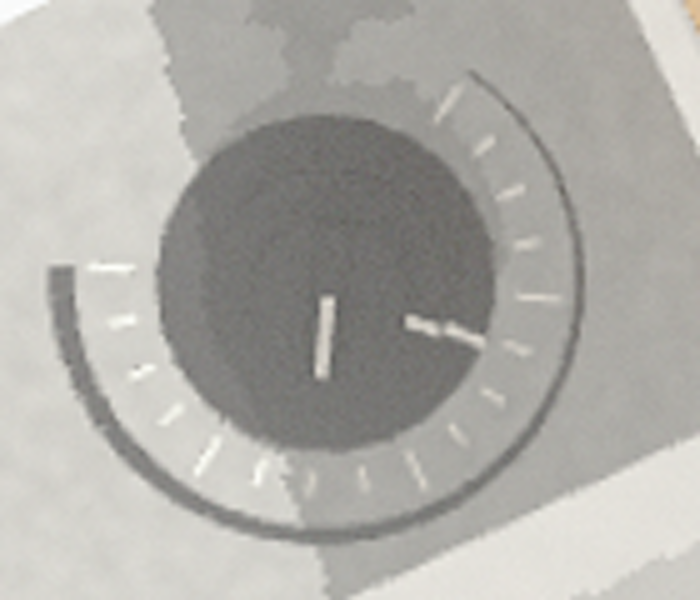

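Run:
```python
from h import *; import pickle
s,c=pickle.load(open("w1.pkl","rb"))
z=lambda p:(260+(p[0]-2)/5,85+(p[1]-2)/5)
P=lambda p,h:atz(c,z(p),75+h,s)[:2]
ctr=np.mean([P(p,14) for p in [(157,275),(497,285),(320,114),(325,450)]],0)
print("ctr skirt",ctr,[np.linalg.norm(P(p,14)-ctr) for p in [(157,275),(497,285),(320,114),(325,450)]])
tk=[(450,105),(483,145),(510,190),(525,243),(540,297),(518,348),(493,397),(458,433),(418,472),(362,478),(310,483),(262,470),(207,457),(172,413),(140,373),(120,320),(110,267)]
T=np.array([P(p,0) for p in tk])
A=np.c_[2*T,np.ones(len(T))]; long=[0,4,8,12,16]
L=T[long]; so=np.linalg.lstsq(np.c_[2*L,np.ones(5)],(L**2).sum(1),rcond=None)[0]; print("ctr ticks",so[:2])
cc=so[:2]
ang=lambda v:np.degrees(np.arctan2(v[1],v[0]))
off=[ang(t-cc)-(-(i-8)*15) for i,t in enumerate(T)]; off=[(o+180)%360-180 for o in off]; print(np.round(off,1)); x0=np.mean(off)
print("sealer x dir",x0)
tip=P((484,342),14); print("ring",x0-ang(tip-cc),x0-ang(tip-ctr),np.linalg.norm(tip-ctr))
for h in(50,56):
  a,b=P((328,297),h),P((321,378),h); print("inner line",x0-ang(b-a),x0-ang(b-cc),x0-ang(b-ctr),np.linalg.norm(b-ctr),np.linalg.norm(a-ctr))
```

```text
ctr skirt [554.87918823   4.22106237] [np.float64(35.375007550594546), np.float64(36.32972597375826), np.float64(35.24438765258774), np.float64(36.13185251133118)]
ctr ticks [555.70399812   4.16614918]
[2.3 3.4 3.9 3.3 3.2 3.1 2.5 3.2 3.  2.6 2.7 3.6 3.1 2.7 3.3 2.6 3. ]
sealer x dir 3.0346835134451067
ring -44.34464738421148 -43.321400584663124 36.068986753064024
inner line 30.81330781246924 30.872682930681165 29.682004426182967 16.198737486689076 0.8656836259105736
inner line 30.81330781246917 31.274226083719295 30.007043263976726 15.459794393094612 0.4423664065329803
```

Run:
```python
from h import *
print(rows([555.3,4.2,150]))
```

```text
[0.23778082 0.01006372 0.4724873 ]
```

```bash
python3 -m inch '1 .238 .010 .2 0 0 0;1 .238 .010 .472 0 0 0;1 .238 .010 .472 0 0 0;1 .238 .010 .472 0 0 0;1 .238 .010 .472 0 0 0'; python3 look.py w2; python3 -c "
from h import *
print(rows([555.3,4.2,93]))"
```

```text
time_s: 2.8
eef_pos: [557.2, 2.6, 152.2]
orientation: [0.2, 0.98, 0.0, 0.001]
wrist_force: [-0.3, 0.3, -0.5]
gripper_width: 95.1
2.8 [557.17331786   2.5925021  152.23132464] [-0.2546232   0.34762286 -0.50204994] [-9.17008213e-02 -3.47342563e-02  1.92170425e+00  1.18329803e-05
  1.25195591e+00 -1.26039261e+00]
[0.01648364 0.00327387 0.30021882]
```

View pics/w2.png

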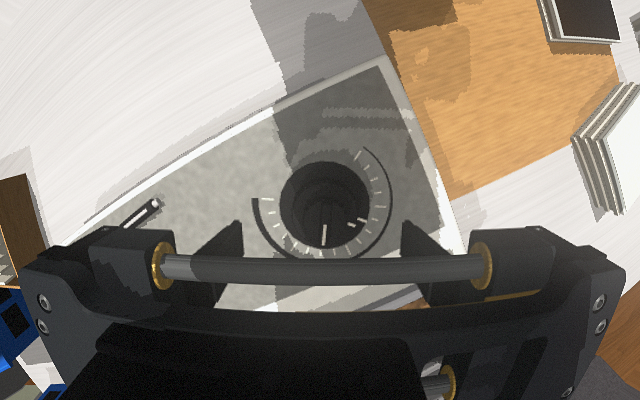

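```bash
python3 zoom.py w2 230 140 400 270 4.5
python3 - <<'E'
from h import *; import pickle
s,c=pickle.load(open("w2.pkl","rb"))
for z in (75,89,131): print(proj(c,[555.3,4.2,z],s), proj(c,[555.3,5.5,z],s))
for a in (45,135,225,315): print(proj(c,[555.3+36*np.cos(np.radians(a)),4.2+36*np.sin(np.radians(a)),89],s))
Q=R.from_quat(s["orientation"]).as_matrix()
for y in(-47.5,47.5): print("tip",proj(c,s["eef_pos"]+Q@[0,y,0],s))
E
```

```text
[323.91032205 201.62879825] [325.35583518 201.03557074]
[324.03759472 206.22148299] [325.56369809 205.59766861]
[324.51736501 223.64461066] [326.34761119 222.90959324]
[365.58106387 222.30741768]
[341.77722448 164.02647432]
[281.18931922 189.51814521]
[307.47477841 245.42410054]
tip [244.97369171 238.13775265]
tip [401.93448362 238.14447108]
```

View pics/w2z.png

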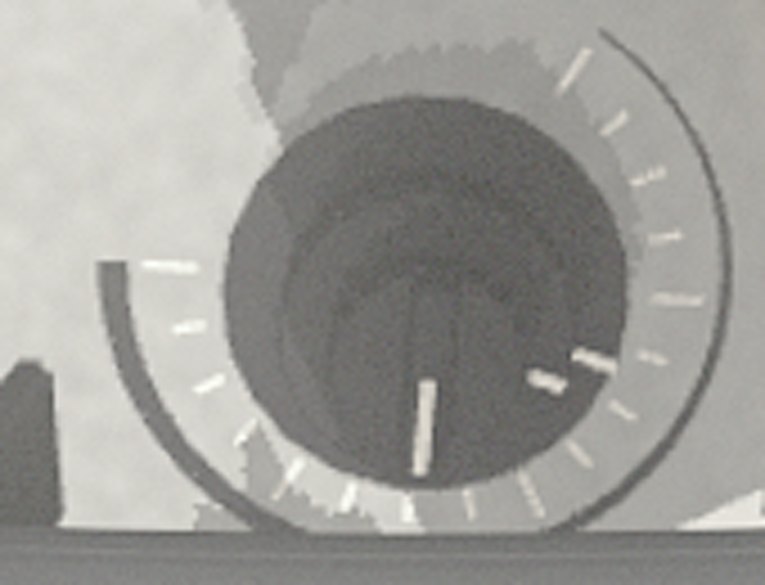

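```bash
python3 -m inch '1 0 0 .1 0 0 0;1 0 0 .2 0 0 0;1 0 0 .24 0 0 0;1 0 0 .24 0 0 0;1 0 0 .24 0 0 0'; python3 -c "
from h import *
print(rows([555.4,4.4,92]))"
```

```text
time_s: 3.35
eef_pos: [557.1, 2.1, 103.9]
orientation: [0.2, 0.98, 0.0, 0.001]
wrist_force: [0.5, -0.2, -0.1]
gripper_width: 95.0
[0.01249035 0.00740284 0.05963903]
```

```bash
python3 -m inch '1 .0125 .0075 .03 0 0 0;.8 .0125 .0075 .06 0 0 0;.62 .0125 .0075 .06 0 0 0;.62 .0125 .0075 .06 0 0 0;.62 .0125 .0075 .06 0 0 0;.62 .0125 .0075 .06 0 0 0;.62 .0125 .0075 .06 0 0 0' 4; python3 -c "
from h import *
s=telemetry.get_state();print(rows([555.4,4.4,92]),s['wrist_torque'])"
```

```text
time_s: 4.05
eef_pos: [554.2, 4.6, 90.5]
orientation: [0.2, 0.98, 0.0, 0.0]
wrist_force: [0.3, -0.3, 0.5]
gripper_width: 59.8
[-0.00578506  0.00113005 -0.00762593] [ 0.03017125 -0.00451991  0.002842  ]
```

```bash
python3 -m inch '.62 -.005 .001 0 0 0 0;.62 -.005 .001 .0025 0 0 0;.62 -.005 .001 .005 0 0 0;.62 -.005 .001 .005 0 0 0'; python3 -m inch '.62 0 0 .0025 0 0 0;.62 0 0 .0025 0 0 0'
```

```text
time_s: 4.45
eef_pos: [555.2, 4.4, 89.3]
orientation: [0.2, 0.98, 0.0, 0.0]
wrist_force: [0.4, 0.1, 0.6]
gripper_width: 59.0
time_s: 4.65
eef_pos: [555.2, 4.4, 89.2]
orientation: [0.2, 0.98, -0.0, 0.0]
wrist_force: [-1.1, 0.1, 3.7]
gripper_width: 59.0
```

```bash
python3 -m inch '.55 0 0 -.002 0 0 0;.5 0 0 -.002 0 0 0;.45 0 0 -.002 0 0 0;.4 0 0 -.002 0 0 0;.4 0 0 -.002 0 0 0' 5; python3 -c "
from h import *
s=telemetry.get_state();print(s['wrist_torque'],R.from_quat(s['orientation']).as_matrix().T@s['wrist_force'])"
```

```text
time_s: 5.15
eef_pos: [555.7, 5.3, 89.4]
orientation: [0.2, 0.98, 0.001, 0.001]
wrist_force: [1.6, 5.3, 1.2]
gripper_width: 47.8
[ 0.86499447 -0.37096322 -0.01239627] [ 0.5941465   5.55477431 -1.21038904]
```

```bash
python3 -m inch '.4 0 .0025 0 0 0 0;.4 0 .005 0 0 0 0;.4 0 .005 0 0 0 0'; python3 -c "
from h import *
s=telemetry.get_state();print(s['wrist_torque'],R.from_quat(s['orientation']).as_matrix().T@s['wrist_force'])"
```

```text
time_s: 5.45
eef_pos: [555.7, 5.4, 89.4]
orientation: [0.2, 0.98, -0.0, 0.0]
wrist_force: [1.7, 2.2, 2.8]
gripper_width: 47.8
[ 0.47735365 -0.24294361 -0.02799316] [-0.6844596   2.62797469 -2.82386171]
```

```bash
python3 -m inch '.4 0 .002 .0025 0 0 0;.4 0 .003 .005 0 0 0;.4 0 .003 .005 0 0 0' 8; python3 -c "
from h import *
s=telemetry.get_state();print(s['wrist_torque'],R.from_quat(s['orientation']).as_matrix().T@s['wrist_force'])"
```

```text
time_s: 5.75
eef_pos: [555.7, 5.4, 88.4]
orientation: [0.2, 0.98, -0.0, 0.0]
wrist_force: [-0.3, -0.4, 4.4]
gripper_width: 47.9
[ 0.02241535  0.00043135 -0.04098722] [ 0.12360939 -0.46196628 -4.44362639]
```

```bash
python3 -m inch '.4 0 0 .0025 0 0 0;.4 0 0 .005 0 0 0;.4 0 0 .005 0 0 0'; python3 -c "
from h import *
s=telemetry.get_state();print(s['wrist_torque'],R.from_quat(s['orientation']).as_matrix().T@s['wrist_force'])"
```

```text
time_s: 6.05
eef_pos: [555.7, 5.5, 87.2]
orientation: [0.2, 0.98, -0.0, 0.0]
wrist_force: [0.3, -1.1, 4.8]
gripper_width: 47.7
[-0.35216753  0.02182121 -0.02639388] [-0.72188819 -0.92994481 -4.79469737]
```

```bash
python3 -m inch '.4 0 -.001 .0025 0 0 0;.4 0 -.001 .005 0 0 0;.4 0 -.001 .005 0 0 0'; python3 -m inch '.4 0 0 .0025 0 0 0;.4 0 0 .005 0 0 0;.4 0 0 .005 0 0 0'
```

```text
time_s: 6.35
eef_pos: [555.7, 5.5, 86.3]
orientation: [0.2, 0.98, -0.0, 0.0]
wrist_force: [0.4, -1.1, 6.0]
gripper_width: 47.9
time_s: 6.65
eef_pos: [555.8, 5.5, 85.5]
orientation: [0.2, 0.98, -0.0, 0.0]
wrist_force: [-0.6, -0.5, 6.0]
gripper_width: 47.8
```

```bash
python3 -m inch '.4 0 0 .0025 0 0 0;.4 0 0 .005 0 0 0;.4 0 0 .005 0 0 0'
```

```text
time_s: 6.95
eef_pos: [555.8, 5.4, 85.2]
orientation: [0.2, 0.98, -0.0, 0.0]
wrist_force: [-2.3, -0.8, 9.7]
gripper_width: 48.0
```

```bash
python3 -m inch '.4 0 0 .001 0 0 0;.4 0 0 .002 0 0 0;.4 0 0 .002 0 0 0';python3 -c "
from h import *
s=telemetry.get_state();print(s['wrist_torque'],R.from_quat(s['orientation']).as_matrix().T@s['wrist_force'])"
```

```text
time_s: 7.25
eef_pos: [555.9, 5.5, 85.1]
orientation: [0.2, 0.98, -0.0, 0.0]
wrist_force: [-3.4, -1.1, 10.7]
gripper_width: 47.8
[-0.36513389  0.59873668  0.033086  ] [  2.66225612  -2.35018583 -10.73751649]
```

```bash
python3 -m inch '.4 0 0 .0007 0 0 .04;.4 0 0 .0007 0 0 .08;.4 0 0 .0007 0 0 .12;.4 0 0 .0007 0 0 .12';python3 -c "
from h import *
s=telemetry.get_state();print(s['wrist_torque'],R.from_quat(s['orientation']).as_matrix().T@s['wrist_force'],np.degrees(R.from_quat(s['orientation']).as_euler('zyx')))"; python3 look.py w3; python3 zoom.py w3 230 140 400 270 4.5
```

```text
time_s: 7.65
eef_pos: [555.9, 5.5, 85.1]
orientation: [0.23, 0.973, -0.0, 0.0]
wrist_force: [-3.0, -0.9, 11.7]
gripper_width: 47.9
[-0.35268555  0.67457737 -0.02586563] [  2.23903123  -2.17013886 -11.6803532 ] [-1.53463189e+02  5.92932283e-03  1.79967929e+02]
7.65 [555.88019778   5.4917211   85.07735499] [-2.97391123 -0.93463337 11.68057049] [-8.64002337e-02  3.50463137e-02  1.97309460e+00 -6.05776335e-04
  1.13330041e+00 -1.19378525e+00]
```

View pics/w3.png

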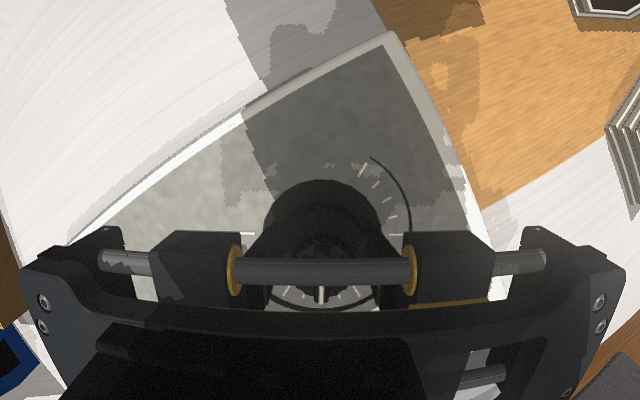

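```bash
python3 -m inch '.4 0 0 0 0 0 .08;.4 0 0 0 0 0 .16;.4 0 0 0 0 0 .24;.4 0 0 0 0 0 .32;.4 0 0 0 0 0 .4;.4 0 0 0 0 0 .4';cat > st.py <<'E'
from h import *
s=telemetry.get_state();print(s['wrist_torque'],R.from_quat(s['orientation']).as_matrix().T@s['wrist_force'],np.degrees(R.from_quat(s['orientation']).as_euler('zyx')))
E
python3 st.py
```

```text
time_s: 8.3
eef_pos: [555.9, 5.6, 85.1]
orientation: [0.326, 0.945, -0.0, 0.0]
wrist_force: [-3.7, -1.6, 11.4]
gripper_width: 47.9
[-0.34733096  0.62225989 -0.00247158] [  1.96036979  -3.568151   -11.37631596] [-1.41990424e+02  7.03397603e-03  1.79977938e+02]
```

```bash
python3 -m inch '.4 0 -.001 0 0 0 .1;.4 0 -.001 0 0 0 .2;.4 0 -.001 0 0 0 .3;.4 0 -.001 0 0 0 .4;.4 0 -.001 0 0 0 .5;.4 0 -.001 0 0 0 .6;.4 0 -.001 0 0 0 .7;.4 0 -.001 0 0 0 .7';python3 st.py
python3 - <<'E'
from h import *
c=imaging.camera("scene")
im=c["color"][200:290,290:400,::-1]; im=(255*(im/255)**.5).astype(np.uint8); cv2.imwrite("pics/sz2.png",cv2.resize(im,None,fx=6,fy=6,interpolation=cv2.INTER_CUBIC))
E
```

```text
time_s: 9.1
eef_pos: [556.0, 5.7, 85.1]
orientation: [0.485, 0.874, 0.0, 0.0]
wrist_force: [-2.6, -0.5, 11.4]
gripper_width: 47.9
[-0.08865061  0.56492969 -0.07588966] [  0.88630498  -2.45454269 -11.38205032] [-1.21921784e+02  4.56855876e-02 -1.79986384e+02]
```

View pics/sz2.png

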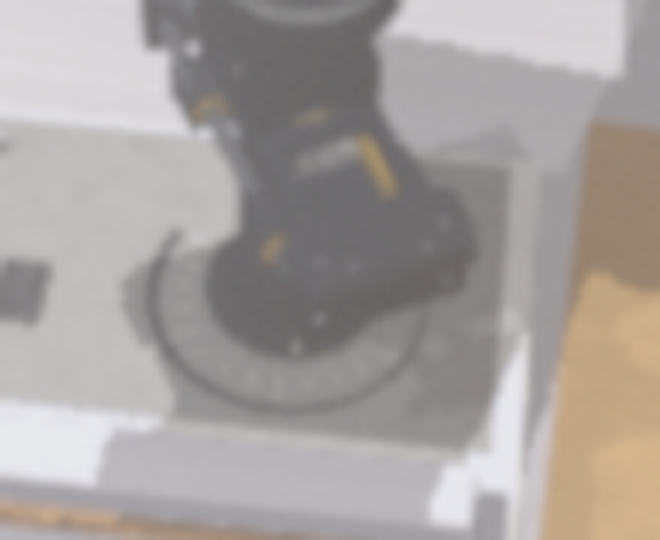

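```bash
python3 -m inch '.4 0 -.001 0 0 0 .1;.4 0 -.001 0 0 0 .2;.4 0 -.001 0 0 0 .3;.4 0 -.001 0 0 0 .4;.4 0 -.001 0 0 0 .5;.4 0 -.001 0 0 0 .6;.4 0 -.001 0 0 0 .7;.4 0 -.001 0 0 0 .7';python3 st.py
```

```text
time_s: 9.95
eef_pos: [556.1, 5.8, 85.1]
orientation: [0.63, 0.776, 0.001, 0.0]
wrist_force: [-1.5, 0.6, 10.0]
gripper_width: 47.8
[-0.00289306  0.42767439  0.00394862] [ 0.94077923 -1.29711653 -9.98876701] [-1.01864542e+02  8.87235268e-02 -1.79966562e+02]
```

```bash
python3 -m inch '.4 0 -.001 .001 0 0 .1;.4 0 -.001 .001 0 0 .2;.4 0 -.001 .001 0 0 .3;.4 0 -.001 .001 0 0 .4;.4 0 -.001 .001 0 0 .5;.4 0 -.001 .001 0 0 .6;.4 0 -.001 .001 0 0 .7;.4 0 -.001 .001 0 0 .7';python3 st.py
python3 - <<'E'
from h import *
c=imaging.camera("scene")
im=c["color"][200:290,290:400,::-1]; im=(255*(im/255)**.5).astype(np.uint8); cv2.imwrite("pics/sz3.png",cv2.resize(im,None,fx=6,fy=6,interpolation=cv2.INTER_CUBIC))
a=np.radians(3.03-30); p=np.array([556+33*np.cos(a),5.8+33*np.sin(a),85]); print((proj(c,p)-[290,200])*6)
for d in (15,45):
  a=np.radians(3.03-d); p=np.array([556+33*np.cos(a),5.8+33*np.sin(a),85]); print((proj(c,p)-[290,200])*6)
E
```

```text
time_s: 10.75
eef_pos: [556.3, 5.8, 85.1]
orientation: [0.756, 0.655, 0.001, 0.001]
wrist_force: [-0.3, 1.7, 10.0]
gripper_width: 47.6
[ 0.05050412  0.25023775 -0.02642276] [ 1.66318095 -0.49598193 -9.99265256] [-8.18045518e+01  1.46502416e-01 -1.79955490e+02]
[238.86931537 336.46755338]
[257.373749   345.03861995]
[223.79057586 324.40597255]
```

View pics/sz3.png

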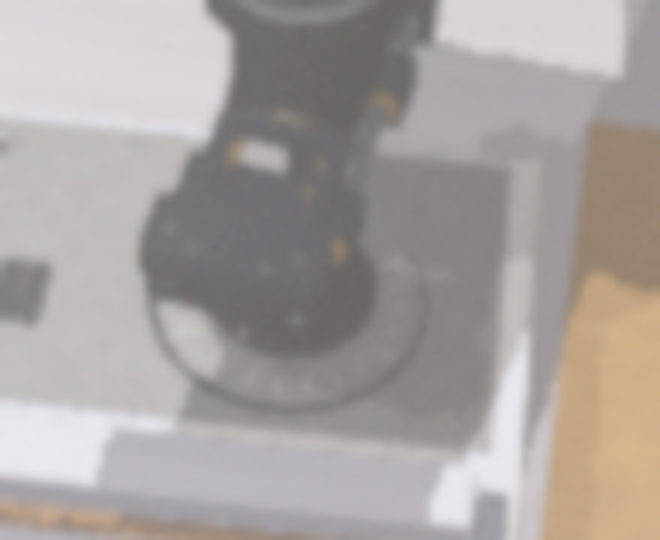

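```bash
python3 -m inch '.4 0 0 -.004 0 0 0;.4 0 0 -.008 0 0 0;.4 0 0 -.012 0 0 0;.4 0 0 -.016 0 0 0;.4 0 0 -.02 0 0 0;.4 0 0 -.024 0 0 0;.4 0 0 -.027 0 0 0;.4 0 0 -.027 0 0 0';python3 st.py
```

```text
time_s: 11.6
eef_pos: [556.3, 5.7, 89.3]
orientation: [0.756, 0.655, 0.001, 0.001]
wrist_force: [5.2, 1.9, 3.7]
gripper_width: 47.7
[ 0.26312494 -0.90418368  0.09220851] [ 2.64220727  4.90609782 -3.65305727] [-8.18536661e+01  1.65362414e-01 -1.79962075e+02]
```

```bash
python3 -m inch '.4 0 .003 -.002 0 0 0;.55 0 .003 -.003 0 0 0;.6 0 .003 -.003 0 0 0;.7 0 .003 -.003 0 0 0;.9 0 .003 -.003 0 0 0;1 0 .003 -.003 0 0 0;1 0 .003 -.003 0 0 0';python3 st.py; python3 -c "
from h import *
print(rows([556,5.6,140]))"
```

```text
time_s: 12.3
eef_pos: [555.4, 5.2, 88.7]
orientation: [0.755, 0.655, -0.0, -0.0]
wrist_force: [-1.6, 0.1, -0.1]
gripper_width: 84.0
[-0.08875109  0.0480589   0.04264351] [-0.13668906 -1.61207993  0.10810618] [-8.18623242e+01 -3.79969484e-02  1.79989845e+02]
[ 0.00214224  0.00271556 -0.25661172]
```

```bash
python3 -m inch '1 .002 .002 0 0 0 0;1 .002 .002 -.1 0 0 0;1 .002 .002 -.3 0 0 0;1 .002 .002 -.5 0 0 0;1 -.1 .002 -.6 0 0 0;1 -.2 .002 -.75 0 0 0;1 -.2 .002 -.75 0 0 0;1 -.2 .002 -.75 0 0 0;1 -.2 .002 -.75 0 0 0;1 -.2 .002 -.75 0 0 0'; python3 look.py w4; python3 zoom.py w4 260 85 400 205 5
```

```text
time_s: 13.3
eef_pos: [549.7, -33.7, 237.3]
orientation: [0.755, 0.655, -0.001, -0.001]
wrist_force: [0.4, -0.6, -0.1]
gripper_width: 95.3
13.3 [549.66180837 -33.66463524 237.34775285] [ 0.39516211 -0.58888717 -0.13574227] [-1.58727507e-01 -1.07520989e-01  1.84490350e+00  1.35672993e-04
  1.40749567e+00 -1.74117341e-02]
```

View pics/w4z.png

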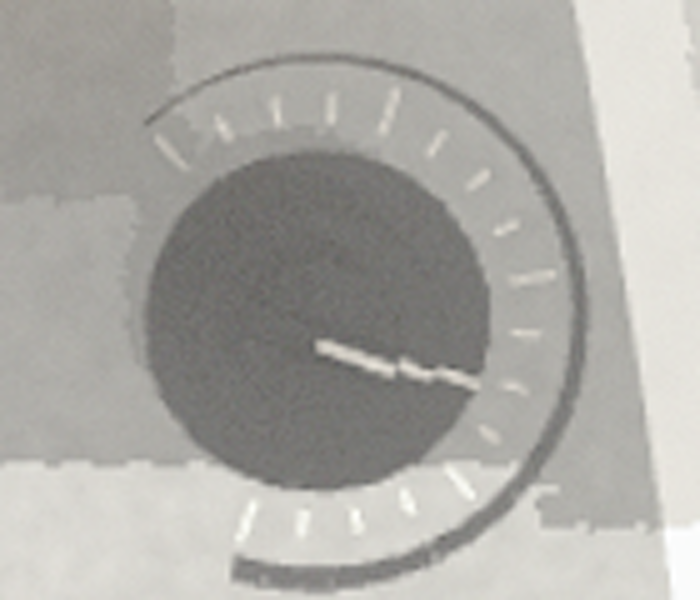

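View pics/w4.png

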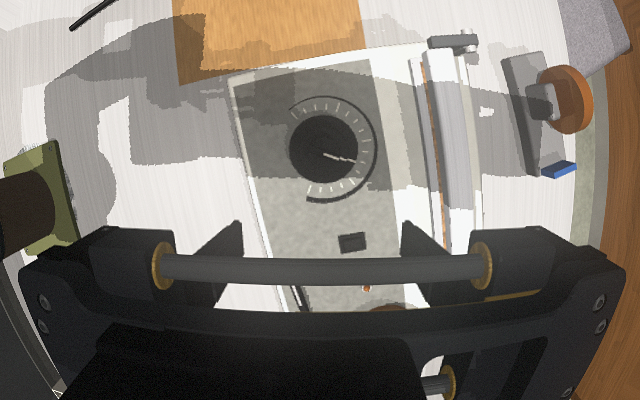

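Run:
```python
from h import *; import pickle
s,c=pickle.load(open("w4.pkl","rb"))
z=lambda p:(260+(p[0]-2)/5,85+(p[1]-2)/5)
P=lambda p,h:atz(c,z(p),75+h,s)[:2]
ang=lambda v:np.degrees(np.arctan2(v[1],v[0]))
e=[(147,315),(490,325),(318,152),(315,489)]
ctr=np.mean([P(p,14) for p in e],0); print(ctr,[np.linalg.norm(P(p,14)-ctr) for p in e])
tip=P((479,383),14); print("ring",3.03-ang(tip-ctr),np.linalg.norm(tip-ctr))
L=np.array([P(p,0) for p in [(170,153),(390,110),(532,278),(460,482),(247,522)]])
so=np.linalg.lstsq(np.c_[2*L,np.ones(5)],(L**2).sum(1),rcond=None)[0][:2]; x0=ang(L[2]-so); print("ticks",so,x0,3.03-ang(tip-so))
a,b=P((318,345),56),P((393,371),56); print("inner",3.03-ang(b-a),3.03-ang(b-ctr))
```

```text
[555.62365245   4.47144363] [np.float64(35.2981569018223), np.float64(35.71808882996303), np.float64(34.828769130774496), np.float64(35.48006035595547)]
ring 32.054666361546296 35.997226917714364
ticks [555.32234562   3.75953372] 3.061025821095864 30.828557008001727
inner 30.212742876297696 32.98801772965397
```

```bash
python3 -c "
from workcell import workorder
print(workorder.close_job())"
```

```text
the job is handed in; nothing more can be done
None
```

I turned the outer ring from the −45° click to the +30° click, next to the inner knob's setting of about 30–31°. I then let it spring back up and handed the job in at about 13.3 s. No verdict was reported.

- **Push and turn:** I gripped the ring with 8 N and pushed it in about 4 mm to its stop. I then turned it 75° clockwise under a push of 10 to 11.7 N, at times a little below the advised 11 N. The torque I read about the dial axis between moves while turning stayed at or below 0.08 N m, so it turned freely.
- **Release:** before I let go, the tool was back at 89.3 mm, the height of first contact with the skirt. That suggests the ring is up and locked, but I could not read its press depth directly. The arm then backed off with the force reading close to zero.
- **Pointers:** the last wrist picture shows the two pointers in one line. The ring measures 31–32° and the inner knob 30–33°, and the knob read 30–31° before, so it has not moved within what I can measure (1–3°).
- **Bystanders:** the arm met only the dial on the way. I did not measure the other objects again afterwards.

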